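# Pump up the window sprayer until its pressure pin stands out

## Task

The hand-pump pressure sprayer on the cabinet has lost its pressure and must be charged before the windows are washed. Press its pump knob down with the fingertips in full strokes, letting it spring all the way back up each time, until the brass pressure pin beside the pump head stands fully out, then come away and leave the knob up. Only push the knob: lift nothing, keep off the pin, and leave the sprayer standing where it is and the other things undisturbed.

Things in the scene. Friction and masses are not known exactly. Their poses are not given: they have to be found in the camera images.
- sprayer: loose pressure sprayer, 0.7 to 1.2 kg, upright: white round bottle 122 mm wide, black collar, grey pump head with a spout; 236 mm high to the knob's top. Origin: centre of its underside; z up the pump axis; +x to the spout (tip 94 mm from the axis, 179 mm high), -x to the pressure pin. It stands firm if pressed within 15 mm of the axis
- knob_top (a point): centre of the flat top of the black mushroom pump knob, on the bottle's axis, 236 mm above the cabinet top when up; moves with the knob. The knob is 45 mm wide (30 mm of its top is flat) and 23 mm thick, on a 13 mm steel rod
- pump (a joint): how far the knob is pressed, m: 0 up, 0.024 down at its hard stop. A spring lifts it: it yields at 5 N and takes about 14 N at the stop. A stroke counts only if the knob goes down at least 20 of its 24 mm and then comes back up within 2 mm of the top; shorter strokes may do nothing
- pin (a joint): how far the brass pressure pin stands out of its boss, m: 0 sunk in, 0.030 fully out at its stop (a little over 0.029 is usual). Starts at 0 to 0.011. Each full stroke lifts it about 6 mm as the knob goes down (the first 2 to 10 mm) and it stays there, sinking under 1 mm; at the stop, more strokes do no harm. Three to six full strokes are needed
- pin_tip (a point): top of the brass pressure pin, 13 mm wide with two dark rings, in a 21 mm wide black boss on the bottle's shoulder, 47 mm from the pump axis on the side away from the spout. 179 mm above the cabinet top when sunk in, 209 mm when fully out (the top of the pressed knob is at 212 mm)
- glue_bottle: loose white glue bottle with blue print and an open screw neck, 82 mm in diameter, 202 mm high, 0.85 kg; a bystander, left or right of the sprayer. Origin at the centre of its underside
- masking_tape: loose roll of masking tape lying flat, 104 mm across, 25 mm high; a bystander, left or right of the sprayer. Origin at the centre of its underside
- basket: loose round wicker basket, 145 mm across, 87 mm high, near the front right; a bystander. Origin at the centre of its underside
- marker: loose marker pen, 17x135x16 mm, lying near the front left; a bystander. Origin at the middle of its underside
- eraser: loose eraser, 20x42x12 mm, lying near the front left; a bystander. Origin at the middle of its underside

How it is judged:
On the way, in this order (a step that is already met when the one before it is completed fails the run):
1. the pump knob is pressed right down for the first time (value of joint pump above 0.02 m).
2. after repeated strokes the pressure pin stands fully out (value of joint pin above 0.0275 m), for 0.2 s.
At the end, for the whole second after the job is handed in: the pressure pin stands out at least 27.5 of its 30 mm, the pump knob is back up (within 2 mm), and the sprayer stands upright (within 0.03 rad), at rest, within 30 mm of where it stood (value of joint pin above 0.0275 m and value of joint pump below 0.002 m and angle between sprayer's own z axis and vertical below 0.03 rad and distance of sprayer from where it was at the start of the episode below 0.03 m and linear speed of sprayer below 0.01 m/s); the robot touches nothing.
It fails at once if the sprayer is lifted (more than 8 mm) (height (world z) of sprayer above 0.008 m).
It fails at once if the sprayer is tipped (more than 0.15 rad) (angle between sprayer's own z axis and vertical above 0.15 rad).
It fails at once if the sprayer is shoved away (more than 40 mm) (distance of sprayer from where it was at the start of the episode above 0.04 m).
It fails at once if the pressure pin is touched by the robot (contact force between any of the fingers, the arm and pin above 0.5 N).
It fails at once if a bystander is moved (more than 15 mm) (distance of any of glue_bottle, masking_tape, basket, marker, eraser from where it was at the start of the episode above 0.015 m).
It also fails if it takes over 42 s, if anything falls off the work surface, if the arm or the gripper's body presses on something with over 40 N, if the wrist force passes 120 N, or if a joint passes its speed limit or range.

## Robot

A 7-joint arm with a two-finger parallel gripper is mounted at the origin on a cart in front of the work surface, level with it; the furniture and walls round the work are solid. World frame = base frame: x ahead of the robot, y to its left, z up, the work surface at z = 0. Lengths are in m, angles in rad, forces in N, time in s.
With the tool pointing down it reaches from about 0.425 to 0.875 m from the base axis. Payload 4.7 kg.
Tool frame: the origin (TCP) lies between the finger pads; the fingertips stand 22 mm ahead of it and the grasp point (between the pads) lies 3 mm ahead of it; z points along the fingers, y is the line along which they close (so a half turn about z gives the same grasp; the last joint's range is limited). The gripper opens to 87 mm and grips with 3 to 60 N. Pads are 19 mm wide; open, the fingers measure 117 mm over their backs; the gripper's body (75 mm by 190 mm) begins 51 mm behind the grasp point.
Start: joints at [-1.129, 0.321, -0.07, 1.45, 0.023, 1.371, -0.057], TCP at [0.27, 0.591, 0.245] pointing down, gripper open.
Joint ranges: [-2.86, 2.86], [-0.3, 2.09], [-1.38, 1.24], [0.06, 2.45], [-1.56, 4.7], [0.09, 2.05], [-2.69, 2.69]. Speed limits (rad/s): [2.57, 2.57, 3.14, 3.14, 3.14, 3.14, 3.14].

## Interface

Orientations are given as a unit quaternion [x, y, z, w].
In Python, from cell import ctrl, eyes, job_done gives the robot as it stands.
- The arm moves only by the tool apply_moves, never from a script. Its argument "series" is text: rows parted by semicolons, each of 7 numbers parted by spaces: the shift along the tool's x, y, z in m, then the turn, a rotation vector about the tool's x, y, z in degrees, then the finger opening in m, from 0 to 0.087. A call has 1 to 20 rows; each row shifts and turns the commanded pose from where the row before left it, along the tool's axes as they then stand; what a row does not reach is not made up. A row lasts 1/12 s, in which the tool goes at most 41.7 mm and 7.16 degrees, less where a joint would pass 70% of its speed; a pose out of reach is approached as far as the arm can. A call is refused whole if a number of a shift passes 0.0417 or a number of a turn 7.16, either way. A call with a gripper value outside its range is refused whole. The fingers move at their own pace and stop on an object; "grip_force" is the grip in N (left out, the last holds). Time passes only in rows, so rows that do not move let the fingers close. It gives the time, the measured TCP pose, the force, the opening and the grip force at its end, in the units of the state.
- ctrl.get_state(): the state, without advancing time (a new reading comes with each control period).
- eyes.camera(name): name is "scene" or "top"; returns the picture (384x512x3 uint8, red, green, blue); there is no depth.
- eyes.get_calibration(name): a dict with "fx", "fy", "cx", "cy" (pixels), "distortion" ([k1, k2, p1, p2, k3] as OpenCV has them; the pictures are not rectified), "R" (3x3) and "t" (3): a world point X has camera coordinates R X + t. Camera axes: x right, y down, z forward; pixel columns grow to the right and rows downward; lengths in m; the calibration is good to about 2 mm. A picture is of the moment at which its call begins. get_calibration takes no time and is no camera call.
- job_done(): hands the job in; it is judged then, once.
Trained networks look in the newest picture that a camera, given by its name, has taken for a name from the list of things; names that differ only in an ending like _2 or _b are one class to them, and where a whole thing is asked for, a point or a joint stands for the part that bears it (a point fixed in the world has none). Each returns a list of dicts, best first, with "confidence" (0 to 1); they miss things now and then, are a little off and sometimes report something else, mostly with a low value. They report only what shows in the picture. A call takes as long as a camera call.
- eyes.boxes_of(camera, target): "pixel" ([column, row] in pixels, amid what is visible of it).
The state is a dict: "t": time; "joints": joint angles; "qd": joint speeds; "joint_efforts": joint torques, N m; "position": TCP position; "ee_rot": TCP orientation; "ft_force": force on the tool from outside, world axes, zero at the start; "ft_torque": the same for the moment, N m; "finger_gap": opening from 0.0 (shut) to 1.0 (fully open); "grasp_force": force on a finger pad.
Only numpy, scipy, OpenCV 4.12 (cv2) and the standard library are available. Lean on these libraries where they do the work, as an engineer would, in place of code of your own. Each camera call takes 0.05 s, during which the arm holds its last target. There are 200 camera calls.

## Working session

There is one attempt and no reset: what is moved stays moved. The work goes in short steps, Python scripts to look and compute and a tool call to move; the robot and the scene stay as the last step left them, time stands still between calls to the robot, and variables do not carry over. Pictures are saved under pics/ and viewed, at most 10 in all, crops included, and the job is handed in when it is done.

Besides the shell and the picture viewer there is one more tool, called after "Emit:" by a JSON object that holds its "method" and its "body", one argument or row to a line. apply_moves: Moves the arm, as the interface text tells. Its arguments: {"type":"object","properties":{"series":{"type":"string"},"grip_force":{"type":"number"}},"required":["series"]}

```bash
mkdir -p pics; cat > h.py <<'E'
import numpy as np,cv2
from cell import ctrl,eyes,job_done
def ray(cam,px):
    c=eyes.get_calibration(cam);K=np.array([[c['fx'],0,c['cx']],[0,c['fy'],c['cy']],[0,0,1.]])
    u=cv2.undistortPoints(np.array([[px]],float),K,np.array(c['distortion'],float))[0,0]
    R=np.array(c['R']);t=np.array(c['t']);return -R.T@t,R.T@np.array([u[0],u[1],1])
def at_z(cam,px,z):
    o,d=ray(cam,px);return o+d*(z-o[2])/d[2]
def proj(cam,X):
    c=eyes.get_calibration(cam);K=np.array([[c['fx'],0,c['cx']],[0,c['fy'],c['cy']],[0,0,1.]])
    return cv2.projectPoints(np.array(X,float).reshape(-1,3),cv2.Rodrigues(np.array(c['R'],float))[0],np.array(c['t'],float),K,np.array(c['distortion'],float))[0][:,0]
def snap(cam,f):
    im=eyes.camera(cam);cv2.imwrite('pics/'+f,np.ascontiguousarray(im[:,:,::-1]));return im
E
python3 - <<'E'
from h import *
a=[snap(c,c+'0.png') for c in('scene','top')]
cv2.imwrite('pics/both.png',np.vstack([cv2.resize(np.hstack(a),(800,300))])[:,:,::-1])
H={'sprayer':.1,'knob_top':.236,'pin_tip':.185,'glue_bottle':.2,'masking_tape':.025,'basket':.087,'marker':.016,'eraser':.012}
for c in('scene','top'):
  print(c,'cam at',ray(c,[256,192])[0].round(3))
  for n,z in H.items():
    for b in eyes.boxes_of(c,n)[:2]: print(n,np.round(b['pixel'],1),round(b['confidence'],2),at_z(c,b['pixel'],z).round(3))
s=ctrl.get_state();print(s['t'],s['position'],s['ee_rot'],s['ft_force'])
E
```

```text
scene cam at [-0.55  -0.483  0.952]
sprayer [263.5 209.9] 0.58 [0.492 0.059 0.1  ]
knob_top [264.3 178.7] 0.54 [0.468 0.046 0.236]
glue_bottle [354.9 225.5] 0.88 [ 0.43  -0.258  0.2  ]
masking_tape [226.4 204.3] 0.86 [0.548 0.238 0.025]
basket [345.4 272.5] 0.58 [ 0.36  -0.271  0.087]
basket [355.2 224.8] 0.43 [ 0.582 -0.224  0.087]
top cam at [0.359 0.06  1.255]
sprayer [267.5 179.6] 0.53 [0.511 0.055 0.1  ]
knob_top [268.2 180.4] 0.74 [0.491 0.054 0.236]
glue_bottle [362.1 156.1] 0.93 [ 0.557 -0.19   0.2  ]
masking_tape [198.1 149.3] 0.78 [0.616 0.265 0.025]
basket [384.7 221.5] 0.95 [ 0.391 -0.274  0.087]
marker [215.  233.2] 0.79 [0.362 0.213 0.016]
eraser [159.5 225.6] 0.61 [0.386 0.382 0.012]
0.9 [0.2697031  0.59141134 0.24460966] [2.12256246e-01 9.77214041e-01 4.36881294e-05 3.87788198e-05] [-0.14224315 -0.02995085  0.29770967]
```

View pics/scene0.png

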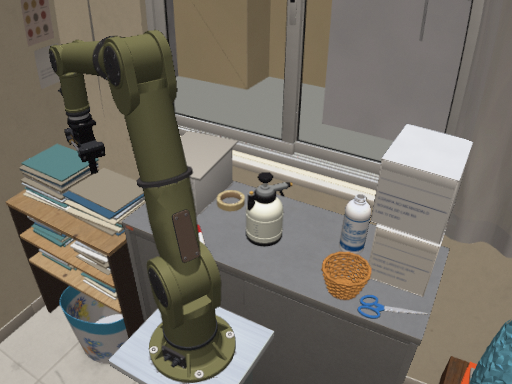

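View pics/top0.png

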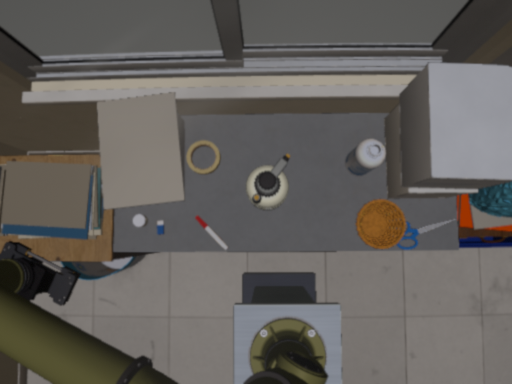

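The scene picture shows the sprayer at about (265,212) with its knob at (265,178). In the top picture the knob is near (267,183), the spout tip at (288,155) and the pin near (257,199). I'll zoom in to pin these down.

```bash
python3 - <<'E'
from h import *
a=cv2.imread('pics/top0.png')[145:220,230:305];b=cv2.imread('pics/scene0.png')[165:250,235:305]
f=lambda i:cv2.resize(i,(400,400),interpolation=cv2.INTER_CUBIC)
cv2.imwrite('pics/zoom.png',np.hstack([f(a),f(b)]))
E
```

```text
(no output)
```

View pics/zoom.png

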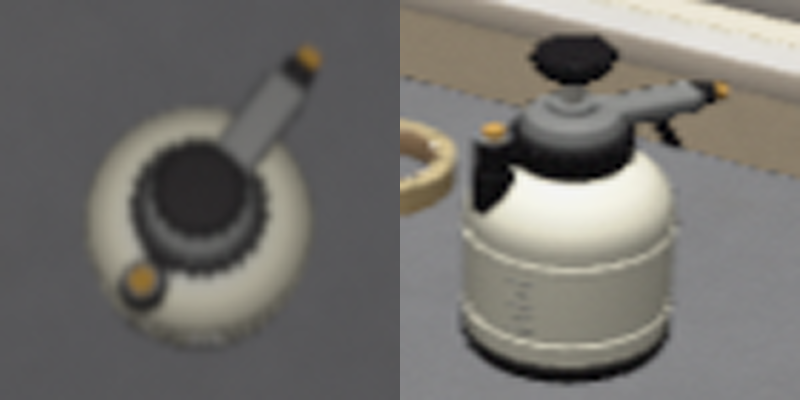

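In the zoom, the knob is at top px (267.3,180.1) and scene px (265.3,177.3). The pin is at top (256.6,197.1) and the spout tip at top (288.1,155.7).

```bash
python3 - <<'E'
from h import *
from scipy.spatial.transform import Rotation as R
k=at_z('top',[267.3,180.1],.233);p=at_z('top',[256.6,197.1],.183);s=at_z('top',[288.1,155.7],.179)
o1,d1=ray('top',[267.3,180.1]);o2,d2=ray('scene',[265.3,177.3])
A=np.c_[d1,-d2];x=np.linalg.lstsq(A,o2-o1,rcond=None)[0];print('tri',o1+x[0]*d1,o2+x[1]*d2)
print(k,p,s,'pin-k',np.hypot(*(p-k)[:2]),'sp-k',np.hypot(*(s-k)[:2]))
print('spout az',np.degrees(np.arctan2(*(s-k)[1::-1])),np.degrees(np.arctan2(*(k-p)[1::-1])))
T=R.from_quat(ctrl.get_state()['ee_rot']);print(T.as_matrix().round(4))
for n in ('scene','top'):print(n,proj(n,[k]).round(1))
E
```

```text
tri [0.49360714 0.05588755 0.22427134] [0.49343831 0.05618253 0.22424794]
[0.49246301 0.05592516 0.233     ] [0.45466051 0.08395046 0.183     ] [5.63977581e-01 2.09559366e-04 1.79000000e-01] pin-k 0.047057912494109226 sp-k 0.09065628116477496
spout az -37.92145694320516 -36.55179813036032
[[-9.099e-01  4.148e-01  1.000e-04]
 [ 4.148e-01  9.099e-01  1.000e-04]
 [-1.000e-04  1.000e-04 -1.000e+00]]
scene [[265.3 175. ]]
top [[267.3 180.1]]
```

The knob triangulates well: axis at (0.4925, 0.056), pin distance 47 mm (expected 47) and spout distance 91 mm (expected 94). Next I raise the arm, close the fingers and travel above the knob.

Emit:
{"method": "apply_moves", "body": {
  "series": "0 0 -.029 0 0 0 0;0 0 -.029 0 0 0 0;0 0 -.029 0 0 0 0;0 0 -.029 0 0 0 0;-.0213 -.0198 0 0 0 0 0;-.0213 -.0198 0 0 0 0 0;-.0213 -.0198 0 0 0 0 0;-.0213 -.0198 0 0 0 0 0;-.0213 -.0198 0 0 0 0 0;-.0213 -.0198 0 0 0 0 0;-.0213 -.0198 0 0 0 0 0;-.0213 -.0198 0 0 0 0 0;-.0213 -.0198 0 0 0 0 0;-.0213 -.0198 0 0 0 0 0",
  "grip_force": 10
}}

```text
t: 2.07
position: [0.3817, 0.3215, 0.3608]
ee_rot: [0.212, 0.977, 0.0, 0.0]
ft_force: [0.8, -0.5, 0.0]
finger_gap: 0.045
grasp_force: 0.0
```

Emit:
{"method": "apply_moves", "body": {
  "series": "-.0213 -.0198 0 0 0 0 0;-.0213 -.0198 0 0 0 0 0;-.0213 -.0198 0 0 0 0 0;-.0213 -.0198 0 0 0 0 0;-.0213 -.0198 0 0 0 0 0;-.0213 -.0198 0 0 0 0 0;-.0213 -.0198 0 0 0 0 0;-.0213 -.0198 0 0 0 0 0;-.0213 -.0198 0 0 0 0 0;-.0213 -.0198 0 0 0 0 0;0 0 0 0 0 0 0;0 0 0 0 0 0 0"
}}

```text
t: 3.07
position: [0.4934, 0.0525, 0.3608]
ee_rot: [0.214, 0.977, 0.0, 0.0]
ft_force: [0.0, 1.0, -0.7]
finger_gap: 0.003
grasp_force: 0.0
```

Emit:
{"method": "apply_moves", "body": {
  "series": "0 .002 .03 0 0 0 0;0 0 .03 0 0 0 0;0 0 .025 0 0 0 0;0 0 0 0 0 0 0;0 0 0 0 0 0 0"
}}

```text
t: 3.48
position: [0.493, 0.0573, 0.2751]
ee_rot: [0.211, 0.977, -0.0, -0.001]
ft_force: [0.1, -0.2, -0.3]
finger_gap: 0.005
grasp_force: 0.0
```

```bash
python3 - <<'E'
from h import *
a=snap('top','t1.png')[:,:,::-1][110:230,190:310];b=snap('scene','s1.png')[:,:,::-1][110:250,200:340]
f=lambda i:cv2.resize(i,(400,400),interpolation=cv2.INTER_CUBIC)
cv2.imwrite('pics/zoom1.png',np.hstack([f(a),f(b)]))
s=ctrl.get_state();print(s['position'],s['ft_force'],proj('scene',[.4925,.056,.236]),proj('scene',np.array(s['position'])-[0,0,.022]))
E
```

```text
[0.49462434 0.05705921 0.27744282] [ 0.02694346 -0.53482194  0.77666694] [[265.28871065 174.19111719]] [[265.44362303 168.32655899]]
```

View pics/zoom1.png

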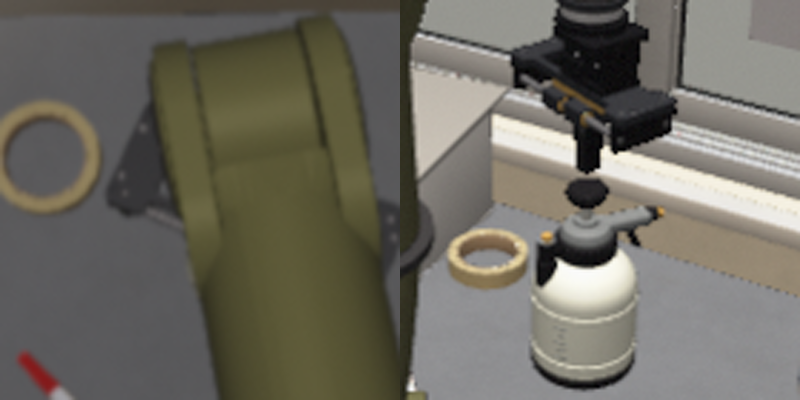

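The scene view shows the closed fingertips centred just above the knob (knob near crop px (587,190)). I press the first stroke gently.

Emit:
{"method": "apply_moves", "body": {
  "series": "0 0 .01 0 0 0 0;0 0 .01 0 0 0 0;0 0 .01 0 0 0 0;0 0 .01 0 0 0 0;0 0 0 0 0 0 0;0 0 0 0 0 0 0;0 0 0 0 0 0 0"
}}

```text
t: 4.17
position: [0.4953, 0.0566, 0.2376]
ee_rot: [0.212, 0.977, 0.001, 0.002]
ft_force: [-1.2, -0.3, 10.5]
finger_gap: 0.007
grasp_force: 5.4
```

Emit:
{"method": "apply_moves", "body": {
  "series": "0 0 .002 0 0 0 0;0 0 0 0 0 0 0;0 0 0 0 0 0 0"
}}

```text
t: 4.42
position: [0.4953, 0.0566, 0.2359]
ee_rot: [0.212, 0.977, 0.001, 0.002]
ft_force: [-1.4, -0.4, 12.2]
finger_gap: 0.004
grasp_force: 6.0
```

Emit:
{"method": "apply_moves", "body": {
  "series": "0 0 .002 0 0 0 0;0 0 0 0 0 0 0;0 0 0 0 0 0 0"
}}

```text
t: 4.67
position: [0.4953, 0.0566, 0.234]
ee_rot: [0.212, 0.977, 0.001, 0.002]
ft_force: [-1.3, 0.5, 12.3]
finger_gap: 0.005
grasp_force: 6.4
```

Emit:
{"method": "apply_moves", "body": {
  "series": "0 0 .002 0 0 0 0;0 0 0 0 0 0 0;0 0 0 0 0 0 0"
}}

```text
t: 4.92
position: [0.4955, 0.0566, 0.2338]
ee_rot: [0.212, 0.977, 0.002, 0.002]
ft_force: [-5.3, -1.0, 21.9]
finger_gap: 0.004
grasp_force: 10.8
```

```bash
python3 - <<'E'
from h import *
b=snap('scene','s2.png')[:,:,::-1][150:230,225:305]
cv2.imwrite('pics/zoom2.png',cv2.resize(b,(500,500),interpolation=cv2.INTER_CUBIC))
s=ctrl.get_state();print(s['t'],s['position'],s['ft_force'])
E
```

```text
4.9667 [0.49549544 0.05663396 0.23381554] [-4.84596942 -0.38250816 21.69102792]
```

View pics/zoom2.png

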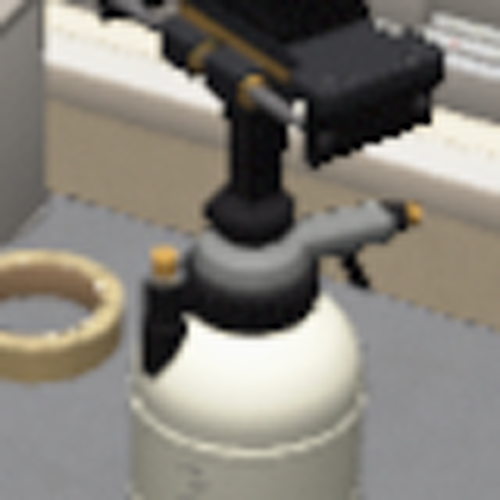

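The fingers met the hard stop at TCP z = 0.234 (22 N), so the first full stroke is done. The pin, at crop px (165,262), has visibly risen. I release and do two more strokes.

Emit:
{"method": "apply_moves", "body": {
  "series": "0 0 -.012 0 0 0 0;0 0 -.012 0 0 0 0;0 0 -.012 0 0 0 0;0 0 0 0 0 0 0;0 0 0 0 0 0 0;0 0 0 0 0 0 0;0 0 .01 0 0 0 0;0 0 .01 0 0 0 0;0 0 .01 0 0 0 0;0 0 .005 0 0 0 0;0 0 0 0 0 0 0;0 0 0 0 0 0 0;0 0 0 0 0 0 0"
}}

```text
t: 6.05
position: [0.4947, 0.0563, 0.2338]
ee_rot: [0.212, 0.977, 0.001, 0.001]
ft_force: [-6.0, -2.2, 23.8]
finger_gap: -0.003
grasp_force: 11.9
```

Emit:
{"method": "apply_moves", "body": {
  "series": "0 0 -.012 0 0 0 0;0 0 -.012 0 0 0 0;0 0 -.011 0 0 0 0;0 0 0 0 0 0 0;0 0 0 0 0 0 0;0 0 0 0 0 0 0;0 0 .01 0 0 0 0;0 0 .01 0 0 0 0;0 0 .01 0 0 0 0;0 0 .005 0 0 0 0;0 0 0 0 0 0 0;0 0 0 0 0 0 0;0 0 0 0 0 0 0"
}}

```text
t: 7.13
position: [0.4947, 0.0563, 0.2338]
ee_rot: [0.212, 0.977, 0.001, 0.001]
ft_force: [-6.0, -0.8, 25.1]
finger_gap: 0.006
grasp_force: 11.9
```

Emit:
{"method": "apply_moves", "body": {
  "series": "0 0 -.012 0 0 0 0;0 0 -.012 0 0 0 0;0 0 -.011 0 0 0 0;0 0 0 0 0 0 0;0 0 0 0 0 0 0;0 0 0 0 0 0 0"
}}

```text
t: 7.63
position: [0.493, 0.0561, 0.2639]
ee_rot: [0.212, 0.977, -0.001, -0.001]
ft_force: [-0.9, -0.3, -0.9]
finger_gap: 0.001
grasp_force: 0.0
```

```bash
python3 - <<'E'
from h import *
b=snap('scene','s3.png')[:,:,::-1][150:230,225:305]
cv2.imwrite('pics/zoom3.png',cv2.resize(b,(500,500),interpolation=cv2.INTER_CUBIC))
k=np.array([.4925,.056]);u=np.array([-.798,.602])
for h in(.179,.209):print(h,((proj('scene',[*(k+u*.047),h])[0]-[225,150])*6.25).round())
E
```

```text
0.179 [163. 269.]
0.209 [164. 218.]
```

View pics/zoom3.png

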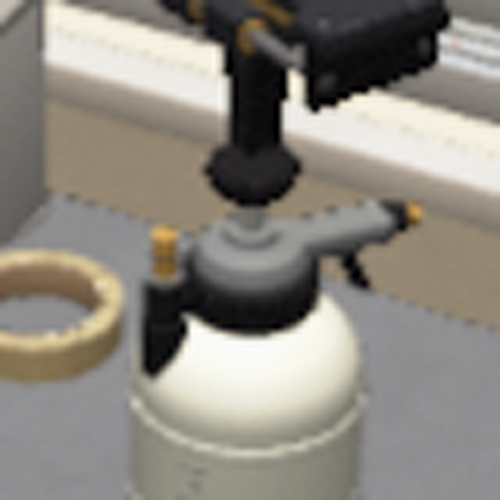

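The pin top is now at crop row ~230. Fully out would be about row 218, so it needs one or two more strokes. Extra strokes do no harm, so I do three.

Emit:
{"method": "apply_moves", "body": {
  "series": "0 0 .01 0 0 0 0;0 0 .01 0 0 0 0;0 0 .01 0 0 0 0;0 0 .005 0 0 0 0;0 0 0 0 0 0 0;0 0 0 0 0 0 0;0 0 0 0 0 0 0;0 0 -.012 0 0 0 0;0 0 -.012 0 0 0 0;0 0 -.011 0 0 0 0;0 0 0 0 0 0 0;0 0 0 0 0 0 0;0 0 0 0 0 0 0"
}}

```text
t: 8.77
position: [0.4931, 0.0561, 0.264]
ee_rot: [0.212, 0.977, -0.001, -0.001]
ft_force: [-0.4, 0.3, 0.4]
finger_gap: 0.008
grasp_force: 0.0
```

Emit:
{"method": "apply_moves", "body": {
  "series": "0 0 .01 0 0 0 0;0 0 .01 0 0 0 0;0 0 .01 0 0 0 0;0 0 .005 0 0 0 0;0 0 0 0 0 0 0;0 0 0 0 0 0 0;0 0 0 0 0 0 0;0 0 -.012 0 0 0 0;0 0 -.012 0 0 0 0;0 0 -.011 0 0 0 0;0 0 0 0 0 0 0;0 0 0 0 0 0 0;0 0 0 0 0 0 0"
}}

```text
t: 9.85
position: [0.493, 0.0561, 0.2639]
ee_rot: [0.212, 0.977, -0.001, -0.001]
ft_force: [-0.7, 0.5, -0.4]
finger_gap: 0.01
grasp_force: 0.0
```

Emit:
{"method": "apply_moves", "body": {
  "series": "0 0 .01 0 0 0 0;0 0 .01 0 0 0 0;0 0 .01 0 0 0 0;0 0 .005 0 0 0 0;0 0 0 0 0 0 0;0 0 0 0 0 0 0;0 0 0 0 0 0 0;0 0 -.012 0 0 0 0;0 0 -.012 0 0 0 0;0 0 -.011 0 0 0 0;0 0 0 0 0 0 0;0 0 0 0 0 0 0;0 0 0 0 0 0 0;0 0 -.03 0 0 0 0;0 0 -.03 0 0 0 0;0 0 0 0 0 0 0;0 0 0 0 0 0 0"
}}

```text
t: 11.27
position: [0.4943, 0.0562, 0.3259]
ee_rot: [0.212, 0.977, 0.0, 0.001]
ft_force: [-0.5, 0.6, 0.0]
finger_gap: 0.008
grasp_force: 0.0
```

```bash
python3 - <<'E'
from h import *
b=snap('scene','s4.png')[:,:,::-1][150:230,225:305]
cv2.imwrite('pics/zoom4.png',cv2.resize(b,(500,500),interpolation=cv2.INTER_CUBIC))
E
```

```text
(no output)
```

View pics/zoom4.png

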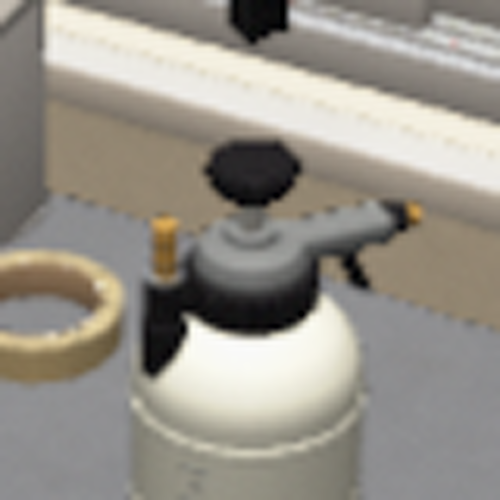

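The pin top is at crop row ~217, which matches fully out. The knob is up, the sprayer hasn't moved and the fingers are clear.

```bash
python3 -c "
from h import *
print(job_done())"
```

```text
the job is handed in; nothing more can be done
None
```

I gave the pump six full strokes; in the last picture the pressure pin stands fully out, the knob is up and the sprayer is where it stood, and the job is handed in (no verdict was returned).

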